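# Snap the tall column onto the cake stand's loose centre rod

### The arm

A 6-joint arm with a two-finger parallel gripper is mounted at the origin on the work surface. World frame = base frame: x ahead of the robot, y to its left, z up, the work surface at z = 0. Lengths are in m, angles in rad, forces in N, time in s.
With the tool pointing down it reaches from about 0.25 to 0.725 m from the base axis. Payload 4 kg.
Tool frame: the origin (TCP) lies midway between the tips of the shut fingers; the grasp point (between the pads) lies 19 mm behind it (bot.grip_point_offset is the distance from the TCP to the grasp point, in m); z points along the fingers, y is the line along which they close (so a half turn about z gives the same grasp; the last joint's range is limited). The gripper opens to 85 mm and grips with 20 to 120 N. Pads are 22 mm wide; open, the fingers measure 114 mm over their backs; the gripper's body (76 mm by 85 mm) begins 54 mm behind the grasp point. The pads swing forward as they close: fully open they stand 13 mm farther back than shut.
Start: joints at [-1.257, 0.241, 0.005, 1.335, 0, 1.571], TCP at [0.154, -0.476, 0.231] pointing down, gripper open.
Joint ranges: [-2.72, 2.72], [-1.05, 1.87], [-1.09, 1.28], [-1.99, 2.15], [-1.42, 1.44], [-3.14, 3.14]. Speed limits (rad/s): [2.79, 2.79, 3.14, 3.14, 3.14, 3.14].

### API

Orientations are given as a unit quaternion [x, y, z, w].
In Python, from workcell import bot gives the robot as it stands.
- The arm moves only by the tool step_arm, never from a script. Its argument "targets" is text: rows parted by semicolons, each of 7 numbers parted by spaces: the opening, from -1 (shut) to 1 (fully open), so that 0 is half open, then the shift along the world's x, y, z normalised to -1 to 1, where 1 is 0.5 m, then the turn, a rotation vector about the world's x, y, z normalised to -1 to 1, where 1 is pi/4 rad. In form: gripper x y z wx wy wz; .... A call has 1 to 10 rows; each row is the pose to reach, as a shift and turn from the pose commanded when the call began; what a row does not reach only later rows make up. A row lasts 1/12 s, in which the tool goes at most 41.7 mm and 7.16 degrees, less where a joint would pass 70% of its speed; a pose out of reach is approached as far as the arm can. A call with a number of a shift or a turn outside -1 to 1 is refused whole. A call with a gripper value outside its range is refused whole. The fingers move at their own pace and stop on an object; the grip force is fixed at half the most. Time passes only in rows, so rows that repeat a pose let the fingers close. It gives the time, the measured TCP pose, the force, the opening and the grip force at its end, in the units of the state.
- bot.get_obs(): the state, without advancing time (a new reading comes with each control period).
- bot.camera(name): name is "side" or "top"; returns the picture (384x512x3 uint8, red, green, blue); there is no depth.
- bot.camera_info(name): a dict with "vertical_fov" (degrees; the focal length in pixels is half the picture's height over the tangent of half this angle, whatever the lens; pixels are square), "cx", "cy" (the principal point, pixels), "D" ([k1, k2, p1, p2, k3] as OpenCV has them; the pictures are not rectified), "pose" (4x4, takes a point from camera to world coordinates). Camera axes: x right, y up, looking along -z (the intrinsics and any distortion apply to the point x, -y, -z); pixel columns grow to the right and rows downward; lengths in m; the calibration is good to about 2 mm. A picture is of the moment at which its call begins. camera_info takes no time and is no camera call.
- bot.job_done(): hands the job in; it is judged then, once.
The state is a dict: "clock": time; "joint_pos": joint angles; "joint_vel": joint speeds; "tau": joint torques, N m; "eef_pos": TCP position; "tool_rot": TCP orientation; "ft_force": force on the tool from outside, world axes, zero at the start; "ft_torque": the same for the moment, N m; "grip_width": finger opening in m; "grasp_force": force on a finger pad.
Only numpy, scipy, OpenCV 4.12 (cv2) and the standard library are available. Lean on these libraries where they do the work, as an engineer would, in place of code of your own. Each camera call takes 0.05 s, during which the arm holds its last target. There are 200 camera calls.

### The job

A tiered cake stand is being put together: take the taller of the two brass columns and thread it, foot down as it stands, onto the stand's centre rod, which sits loose in its socket and leans a little until the column braces it. Keep hold of the column as you slide it down, then push it past the stiff ball catch low on the rod until it snaps home, upright with its foot flush on the wooden base, and let go. Do not let the column drop down the rod or ram it hard, and leave everything else where it stands.

Things in the scene. Friction and masses are not known exactly. Their poses are not given: they have to be found in the camera images.
- tall_column: Taller of two turned brass columns: open-ended sleeve 120 mm tall, standing on its foot, about 0.25 kg (0.18 to 0.33, hidden). Foot flange 64 mm across, 8 mm thick, flaring in to a plain cylinder 42 mm across from 32 mm up. Bore 28 mm right through, flat round its lower mouth; inner groove for the catch balls 8 to 22 mm up. Origin: centre of the underside; z up its axis; round, so yaw is of no matter.
- tall_column_grip (a point): Point on the tall column's axis 95 mm above its underside, in the plain 42 mm cylinder: a good height to grip it. 25 mm of column stand above it.
- stand: Scalloped round wooden base of the cake stand, 233 mm across, flat top face 30 mm above the table, fixed to the table. Origin: centre of its underside, z up. A bare steel rod 25 mm in diameter stands in the socket at its centre. When the column is home its origin is on this axis, 30 mm above the table, and 15 mm of rod stand out of its top.
- rod_top_nominal (a point): Point on the base's axis 165 mm above the table (fixed to the base): where the middle of the rod's flat top (25 mm across, 2 mm bevel) WOULD be if the rod were upright. The real top is not reported: it starts up to 7 mm off along each of the base's x and y axes (9.5 mm in all, about 165 mm high). A column more than about 3 mm off the real top lands on it instead of passing over.
- rod_pivot (a point): Point on the base's axis 15 mm above the table, inside the socket, about which the loose rod can be tipped up to 0.052 rad about the base's x and y axes. The rod stays where it is put and yields to about 1 N sideways at its top; once its top is in the bore (1.5 mm clearance all round) moving the column sideways brings it upright.
- catch (a point): Point on the base's axis 45 mm above the table, the middle height of three sprung balls in the rod that stand out 4 mm. They stop the column with its foot about 21 mm above the base's top face; more than its weight: passing takes a push of about 7 to 15 N, which drops to nothing some 5 mm on; the balls then spring out in the groove and draw the column down, and the push rises again as the foot lands on the base.
- short_column: The shorter brass column, same shape and diameters but 80 mm tall; not for this tier, leave it alone. Origin: centre of its underside. It and the taller one may stand in each other's place.
- top_tier: Wooden disc with scalloped edge, 181 mm in diameter, 16 mm thick, lying on the table: leave alone. Origin: centre of its underside.
- finial: Turned brass finial, 40 mm in diameter, 64 mm tall, standing: leave alone. Origin: centre of its underside.
- ribbon_spool: Ribbon spool lying flat, 90 mm in diameter, 40 mm tall: leave alone. Origin: centre of its underside.
- sprinkle_jar: Glass jar, 56 mm in diameter, 85 mm tall: leave alone. Origin: centre of its underside.
- cake_box: White cake box, 154 by 154 mm, 101 mm tall: leave alone. Origin: centre of its underside.
- tape_dispenser: Grey desk tape dispenser, 170 by 66 mm, 96 mm tall: leave alone. Origin: centre of its underside.

How it is judged:
On the way:
1. the tall column is threaded on the rod: its foot is below the rod's top, round the rod (z of tall_column in the frame of stand between 0.045 and 0.15 m and horizontal distance between tall_column and stand below 0.015 m and angle between tall_column's own z axis and vertical below 0.15 rad), for 0.1 s.
At the end, for the whole second after the job is handed in: The tall column stands on the base round the rod, snapped past the catch: its foot flush on the base's top face (within 2.5 mm), its axis within 4 mm of the base's centre, upright within 2 degrees (0.035 rad), at rest (z of tall_column in the frame of stand between 0.027 and 0.0325 m and horizontal distance between tall_column and stand below 0.004 m and angle between tall_column's own z axis and vertical below 0.035 rad and linear speed of tall_column below 0.02 m/s); the robot touches nothing.
It fails at once if the tall column is let drop down the rod (faster than 0.5 m/s while round the rod) (linear speed of tall_column above 0.5 m/s and horizontal distance between tall_column and stand below 0.02 m and z of tall_column in the frame of stand below 0.15 m).
It fails at once if the column is pressed on the stand with more than 60 N (contact force between tall_column and stand above 60 N).
It fails at once if something else is moved by more than 30 mm (distance of any of short_column, top_tier, finial, ribbon_spool, sprinkle_jar, cake_box, tape_dispenser from where it was at the start of the episode above 0.03 m).
It also fails if it takes over 59 s, if anything falls off the work surface, if the arm or the gripper's body presses on something with over 40 N, if the wrist force passes 120 N, or if a joint passes its speed limit or range.

## Working session

There is one attempt and no reset: what is moved stays moved. The work goes in short steps, Python scripts to look and compute and a tool call to move; the robot and the scene stay as the last step left them, time stands still between calls to the robot, and variables do not carry over. Pictures are saved under pics/ and viewed, at most 10 in all, crops included, and the job is handed in when it is done.

Besides the shell and the picture viewer there is one more tool, called after ">>>" by a JSON object that holds its "op" and its "data". step_arm: Moves the arm, as the interface text tells. Scaled input: -1 to 1 covers 0.5 m each way for a shift and pi/4 rad each way for a turn. Its arguments: {"type":"object","properties":{"targets":{"type":"string"}},"required":["targets"]}

```bash
mkdir -p pics; cat > h.py <<'E'
import numpy as np, cv2
from workcell import bot
def K(n):
    i=bot.camera_info(n); f=192/np.tan(np.radians(i["vertical_fov"])/2)
    return np.array([[f,0,i["cx"]],[0,f,i["cy"]],[0,0,1.]]),np.array(i["D"],float),np.array(i["pose"])
def ray(n,uv):
    k,D,P=K(n); p=cv2.undistortPoints(np.array([[uv]],float),k,D)[0,0]
    return P[:3,3],P[:3,:3]@np.array([p[0],-p[1],-1])
def onz(n,uv,z):
    o,d=ray(n,uv); return o+d*(z-o[2])/d[2]
def proj(n,X):
    k,D,P=K(n); c=(np.atleast_2d(X)-P[:3,3])@P[:3,:3]; c=c*[1,-1,-1]
    return cv2.projectPoints(c.reshape(-1,1,3),np.zeros(3),np.zeros(3),k,D)[0][:,0]
def snap(n,f):
    a=bot.camera(n); cv2.imwrite("pics/"+f,cv2.cvtColor(a,cv2.COLOR_RGB2BGR)); return a
E
python3 - <<'E'
from h import *
for n in("top","side"): snap(n,n+"0.png"); k,D,P=K(n); print(n,k[0,0],D,P.round(3).tolist())
print(bot.get_obs())
E
```

```text
top 410.22978742473464 [-0.0524628  0.         0.         0.         0.       ] [[0.026, 0.985, -0.173, 0.366], [-1.0, 0.028, 0.013, -0.052], [0.018, 0.172, 0.985, 1.416], [0.0, 0.0, 0.0, 1.0]]
side 386.6662515461931 [-0.04799897  0.          0.          0.          0.        ] [[-0.773, 0.482, -0.414, 0.115], [-0.635, -0.583, 0.507, 0.501], [0.003, 0.654, 0.756, 0.968], [0.0, 0.0, 0.0, 1.0]]
{'clock': 0.1, 'joint_pos': array([-1.25697033e+00,  2.41334891e-01,  3.86669187e-03,  1.33521068e+00,
       -8.36656454e-06,  1.57079260e+00]), 'joint_vel': array([ 8.64009354e-04, -5.00245026e-05,  4.04349149e-03, -1.52515138e-03,
       -1.51822053e-03,  1.74474879e-03]), 'tau': array([-7.26662875e-04, -3.73137331e+01,  2.53010505e+01,  1.08808035e-02,
        1.00565478e-05, -1.13162152e-06]), 'eef_pos': array([ 0.15417279, -0.47504191,  0.23050631]), 'tool_rot': array([ 9.87713665e-01,  1.56271653e-01, -1.51223548e-04, -9.29060340e-04]), 'ft_force': array([ 1.1060562 , -0.12101305,  0.81241536]), 'ft_torque': array([ 0.02824461,  0.01359945, -0.01629638]), 'grasp_force': 0.0, 'grip_width': 0.08536131994702315}
```

View pics/top0.png

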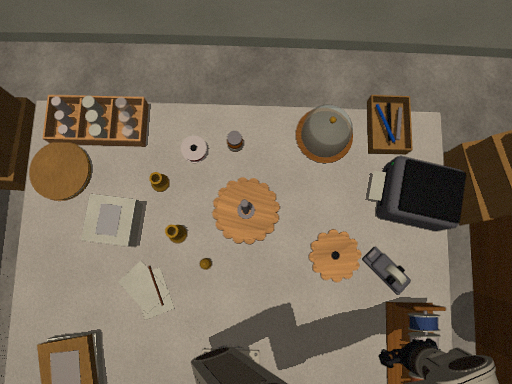

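View pics/side0.png

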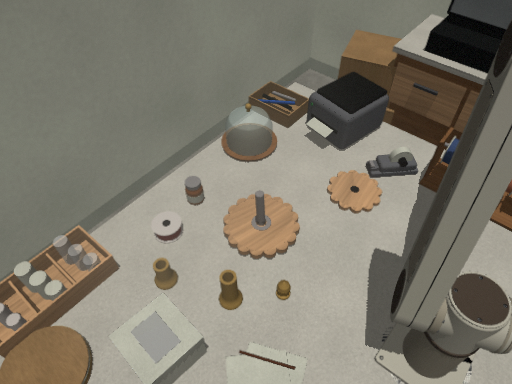

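The tall column is the near one, at top (176,233) and side (230,288). The stand is at top (246,210) with its rod at side (260,208). I'll enlarge these areas.

```bash
python3 - <<'E'
from h import *
def c(f,x,y,w=50,h=50,s=8): return cv2.resize(cv2.imread("pics/"+f)[y:y+h,x:x+w],None,fx=s,fy=s,interpolation=cv2.INTER_CUBIC)
A=np.hstack([c("top0.png",155,212,40,37,10),c("top0.png",228,192,40,37,10)])
cv2.imwrite("pics/c1.png",A)
B=np.hstack([c("side0.png",210,262,40,50,10),c("side0.png",240,184,40,50,10)])
cv2.imwrite("pics/c2.png",B)
for n,roi in(("top",(205,170,90,80)),("side",(215,185,95,80))):
    a=cv2.imread("pics/%s0.png"%n); h=cv2.cvtColor(a,cv2.COLOR_BGR2HSV)
    m=cv2.inRange(h,(5,70,80),(20,255,255)); z=np.zeros_like(m); x,y,w,hh=roi; z[y:y+hh,x:x+w]=m[y:y+hh,x:x+w]
    cs=max(cv2.findContours(z,0,2)[0],key=cv2.contourArea)
    hull=cv2.convexHull(cs)[:,0]; pts=np.array([onz(n,p,.03)[:2] for p in hull.astype(float)],np.float32)
    print(n,cv2.boundingRect(cs),cv2.minEnclosingCircle(pts))
E
```

```text
top (212, 177, 68, 68) ((0.5579384565353394, -0.03567538037896156), 0.1168115884065628)
side (224, 194, 76, 65) ((0.5554091334342957, -0.03247465193271637), 0.1206873282790184)
```

View pics/c1.png

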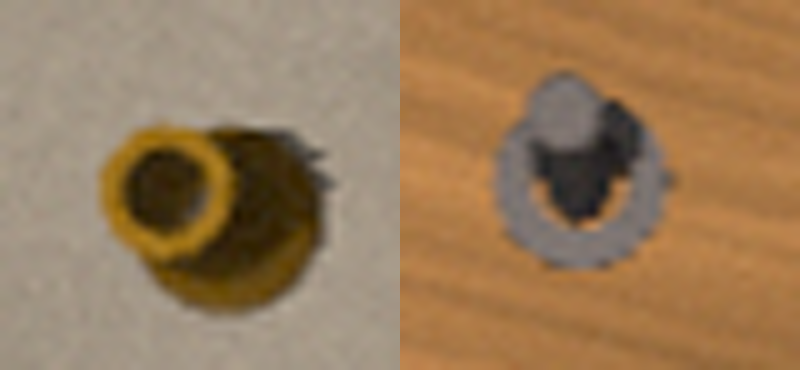

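View pics/c2.png

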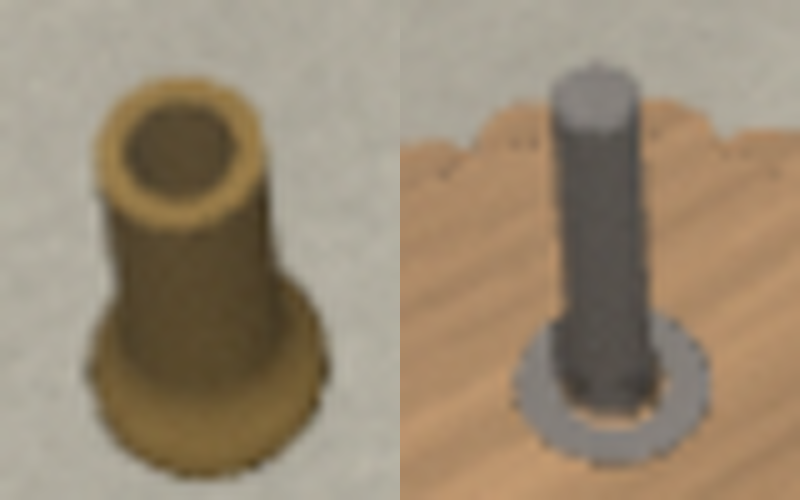

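The crops give the column's top ring at top (171.2,230.7) and side (227.6,276.8). The rod top is at top (244.0,202.7) and side (259.2,193.5), and the socket ring centre is at top (245.6,209.8).

```bash
python3 - <<'E'
from h import *
def tri(a,b):
    A=np.zeros((3,3));v=np.zeros(3)
    for n,p in(("top",a),("side",b)):
        o,d=ray(n,p);d/=np.linalg.norm(d);M=np.eye(3)-np.outer(d,d);A+=M;v+=M@o
    return np.linalg.solve(A,v)
for nm,a,b,z in(("col",(171.2,230.7),(227.65,276.75),.12),("rod",(244.,202.7),(259.25,193.45),.165)):
    print(nm,tri(a,b).round(4),onz("top",a,z).round(4),onz("side",b,z).round(4))
print("sock",onz("top",(245.65,209.75),.032).round(4))
print(bot.get_obs()["eef_pos"])
E
```

```text
col [0.4719 0.1954 0.1223] [0.4726 0.1961 0.12  ] [0.4723 0.1942 0.12  ]
rod [ 0.5606 -0.0321  0.1655] [ 0.5616 -0.0316  0.165 ] [ 0.5598 -0.0329  0.165 ]
sock [ 0.5583 -0.0358  0.032 ]
[ 0.15417279 -0.47504191  0.23050631]
```

>>> {"op": "step_arm", "data": {"targets": "1 0.3 0.72 0 0 0 1;1 0.3 0.72 0 0 0 1;1 0.3 0.72 0 0 0 1;1 0.3 0.72 0 0 0 1;1 0.3 0.72 0 0 0 1;1 0.3 0.72 0 0 0 1;1 0.3 0.72 0 0 0 1;1 0.3 0.72 0 0 0 1;1 0.3 0.72 0 0 0 1;1 0.3 0.72 0 0 0 1"}}

```text
clock: 0.93
eef_pos: [0.3049, -0.1116, 0.2312]
tool_rot: [0.851, 0.525, 0.001, -0.001]
ft_force: [1.1, -1.1, -0.0]
grip_width: 0.0856
grasp_force: 0.0
```

>>> {"op": "step_arm", "data": {"targets": "1 0.336 0.62 0 0 0 0;1 0.336 0.62 0 0 0 0;1 0.336 0.62 0 0 0 0;1 0.336 0.62 0 0 0 0;1 0.336 0.62 0 0 0 0;1 0.336 0.62 0 0 0 0;1 0.336 0.62 0 0 0 0;1 0.336 0.62 0 0 0 0;1 0.336 0.62 0 0 0 0;1 0.336 0.62 0 0 0 0"}}

```text
clock: 1.77
eef_pos: [0.4736, 0.1982, 0.2299]
tool_rot: [0.852, 0.524, -0.0, -0.0]
ft_force: [0.8, -0.6, -0.4]
grip_width: 0.0853
grasp_force: 0.0
```

>>> {"op": "step_arm", "data": {"targets": "1 0 0 0 0 0 0;1 0 0 0 0 0 0"}}

```text
clock: 1.93
eef_pos: [0.4715, 0.1937, 0.2307]
tool_rot: [0.853, 0.522, -0.001, 0.0]
ft_force: [0.7, -0.2, 0.2]
grip_width: 0.0851
grasp_force: 0.0
```

>>> {"op": "step_arm", "data": {"targets": "1 0.002 0.002 -0.08 0 0 0;1 0.002 0.002 -0.16 0 0 0;1 0.002 0.002 -0.22 0 0 0;1 0.002 0.002 -0.27 0 0 0;1 0.002 0.002 -0.3 0 0 0;1 0.002 0.002 -0.312 0 0 0;1 0.002 0.002 -0.312 0 0 0;1 0.002 0.002 -0.312 0 0 0"}}

```text
clock: 2.6
eef_pos: [0.4736, 0.1947, 0.0762]
tool_rot: [0.853, 0.522, 0.0, 0.0]
ft_force: [0.7, 0.5, 0.6]
grip_width: 0.0855
grasp_force: 0.0
```

>>> {"op": "step_arm", "data": {"targets": "-0.2 0 0 0 0 0 0;-0.2 0 0 0 0 0 0;-0.2 0 0 0 0 0 0;-0.2 0 0 0 0 0 0;-0.2 0 0 0 0 0 0;-1 0 0 0 0 0 0;-1 0 0 0 0 0 0;-1 0 0 0 0 0 0;-1 0 0 0 0 0 0;-1 0 0 0 0 0 0"}}

```text
clock: 3.43
eef_pos: [0.4738, 0.1958, 0.0764]
tool_rot: [0.853, 0.522, 0.001, 0.0]
ft_force: [-0.8, 0.1, 6.0]
grip_width: 0.0403
grasp_force: 60.1
```

>>> {"op": "step_arm", "data": {"targets": "-1 0 0 0.03 0 0 0;-1 0 0 0.1 0 0 0;-1 0 0 0.17 0 0 0;-1 0 0 0.24 0 0 0;-1 0 0 0.31 0 0 0;-1 0 0 0.36 0 0 0;-1 0 0 0.39 0 0 0;-1 0 0 0.4 0 0 0"}}

```text
clock: 4.1
eef_pos: [0.4745, 0.1959, 0.2782]
tool_rot: [0.853, 0.522, 0.003, 0.0]
ft_force: [-0.4, 1.2, -2.2]
grip_width: 0.0399
grasp_force: 61.4
```

>>> {"op": "step_arm", "data": {"targets": "-1 0.01 -0.06 0 0 0 0;-1 0.02 -0.12 0 0 0 0;-1 0.03 -0.18 0 0 0 0;-1 0.04 -0.25 0 0 0 0;-1 0.05 -0.32 0 0 0 0;-1 0.06 -0.39 0 0 0 0;-1 0.07 -0.46 0 0 0 0;-1 0.07 -0.51 0 0 0 0;-1 0.07 -0.54 0 0 0 0;-1 0.07 -0.54 0 0 0 0"}}

```text
clock: 4.93
eef_pos: [0.5074, -0.0777, 0.2733]
tool_rot: [0.854, 0.52, -0.002, -0.001]
ft_force: [0.1, -0.2, -2.0]
grip_width: 0.0403
grasp_force: 61.3
```

>>> {"op": "step_arm", "data": {"targets": "-1 0 0 0 0 0 0;-1 0 0 0 0 0 0;-1 0 0 0 0 0 0"}}

```text
clock: 5.18
eef_pos: [0.5081, -0.0735, 0.2747]
tool_rot: [0.852, 0.523, -0.0, -0.001]
ft_force: [-0.2, -0.3, -3.0]
grip_width: 0.0405
grasp_force: 61.3
```

```bash
python3 - <<'E'
from h import *
o=bot.get_obs(); print(o["eef_pos"],o["tool_rot"],o["ft_force"])
s=snap("side","s1.png");t=snap("top","t1.png")
e=o["eef_pos"]
print(proj("side",[e,e-[0,0,.076]]),proj("top",[e,e-[0,0,.076]]))
c=lambda f,x,y,w,h,k:cv2.resize(cv2.imread("pics/"+f)[y:y+h,x:x+w],None,fx=k,fy=k,interpolation=cv2.INTER_CUBIC)
p=proj("side",e-[0,0,.076])[0].astype(int)
x0,y0=p[0]-60,p[1]-60; print(x0,y0)
cv2.imwrite("pics/c3.png",np.hstack([c("s1.png",x0,y0,80,100,6),c("t1.png",200,150,80,100,4)] if 0 else [c("s1.png",x0,y0,80,100,6),cv2.resize(c("t1.png",205,160,80,100,6),(320,600))]))
E
```

```text
[ 0.50807288 -0.07354045  0.27469371] [ 8.52361399e-01  5.22952784e-01 -3.85317108e-04 -5.31492569e-04] [-0.23428066 -0.29774966 -3.0246323 ]
[[285.16238847 165.59680804]
 [283.77954539 185.68919322]] [[257.9556935  215.93357663]
 [257.3877768  219.06905882]]
223 125
```

View pics/c3.png

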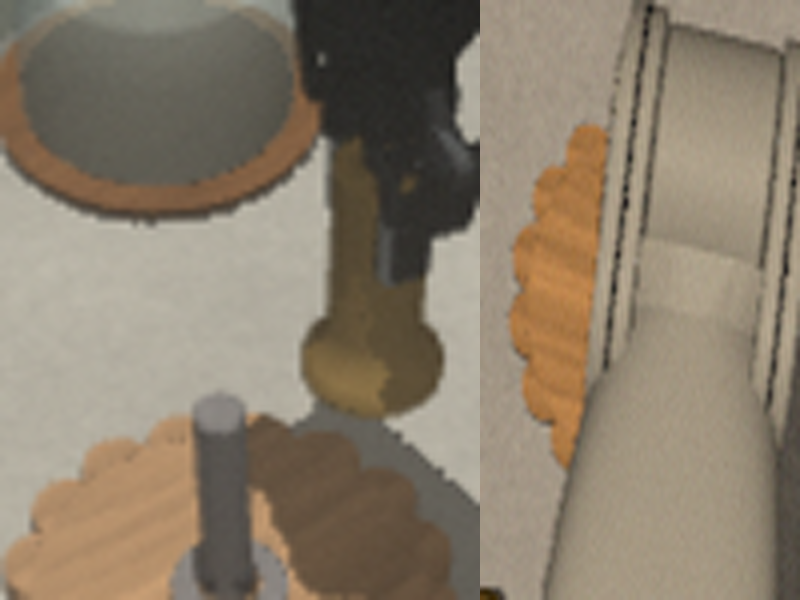

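The side crop shows the held flange at x≈272.9–296.2, bottom ≈193.8. The rod top is at (259.25,193.1), and the arm hides the rod in the top view. I'll work out the shift from the side view alone.

```bash
cat > fl.py <<'E'
from h import *
from scipy.optimize import least_squares
th=np.linspace(0,2*np.pi,181)
def pred(x,y,z):
    P=np.vstack([np.c_[x+.032*np.cos(th),y+.032*np.sin(th),np.full(181,z+h)] for h in(0,.008)])
    q=proj("side",P); return q[:,0].min(),q[:,0].max(),q[:,1].max()
def fit(obs,z,g):
    r=least_squares(lambda p:np.array(pred(p[0],p[1],z))-obs,g,x_scale=.01,diff_step=1e-3); return r.x,r.fun
E
python3 - <<'E'
from fl import *
a=cv2.imread("pics/s1.png"); b=cv2.resize(a[170:200,265:305],None,fx=8,fy=8,interpolation=cv2.INTER_CUBIC)
h=cv2.cvtColor(b,cv2.COLOR_BGR2HSV); m=cv2.inRange(h,(10,95,0),(30,255,255))
c=max(cv2.findContours(m,0,2)[0],key=cv2.contourArea); x,y,w,hh=cv2.boundingRect(c)
f=lambda v:v/8-.5
o=np.array([265+f(x),265+f(x+w),170+f(y+hh)]); print(o)
for ob in(o,np.array([272.9,296.2,193.8])):
  for z in(.1983,.201): print(fit(ob,z,[.507,-.075]))
print(onz("side",(259.25,193.25),.165))
E
```

```text
[273.25 296.   194.  ]
(array([ 0.50839345, -0.07723637]), array([-0.65413633,  0.65016537, -0.03458211]))
(array([ 0.50708973, -0.07530316]), array([-0.69579597,  0.69155758, -0.03690947]))
(array([ 0.50893592, -0.07762306]), array([-0.37314903,  0.37088359, -0.01972799]))
(array([ 0.50763019, -0.07568835]), array([-0.41478956,  0.41226265, -0.02200397]))
[ 0.56029978 -0.03346783  0.165     ]
```

>>> {"op": "step_arm", "data": {"targets": "-1 0.03 0.024 0 0 0 0;-1 0.06 0.05 0 0 0 0;-1 0.09 0.074 0 0 0 0;-1 0.104 0.086 0 0 0 0;-1 0.104 0.086 -0.02 0 0 0;-1 0.104 0.086 -0.04 0 0 0;-1 0.104 0.086 -0.048 0 0 0;-1 0.104 0.086 -0.048 0 0 0;-1 0.104 0.086 -0.048 0 0 0;-1 0.104 0.086 -0.048 0 0 0"}}

```text
clock: 6.12
eef_pos: [0.56, -0.0321, 0.2516]
tool_rot: [0.853, 0.522, 0.0, 0.0]
ft_force: [-1.1, 0.3, -2.1]
grip_width: 0.0407
grasp_force: 61.3
```

```bash
python3 - <<'E'
from h import *
o=bot.get_obs(); print(o["eef_pos"],o["tool_rot"],o["ft_force"])
s=snap("side","s2.png");t=snap("top","t2.png")
c=lambda f,x,y,w,h,k:cv2.resize(cv2.imread("pics/"+f)[y:y+h,x:x+w],None,fx=k,fy=k,interpolation=cv2.INTER_CUBIC)
cv2.imwrite("pics/c4.png",c("s2.png",225,140,80,100,6))
E
```

```text
[ 0.55999857 -0.03213258  0.25162315] [8.52957315e-01 5.21980651e-01 8.05214184e-05 1.13647571e-04] [-1.07895072  0.26469101 -2.10909915]
```

View pics/c4.png

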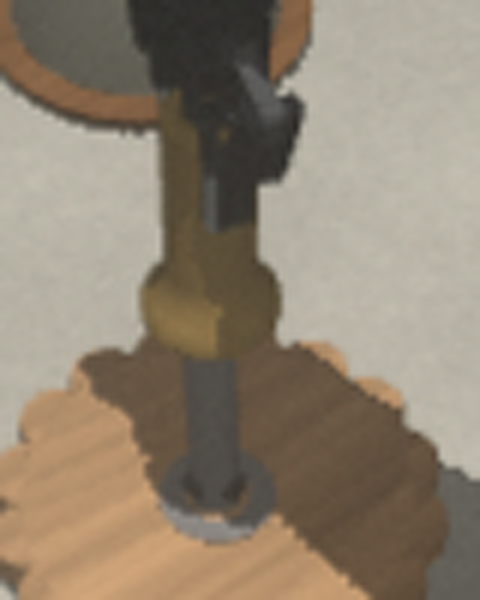

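The flange centre is at about x=259.7 against 259.25 for the rod top, so it sits about 1 mm to the right. I'll nudge it and lower gently.

>>> {"op": "step_arm", "data": {"targets": "-1 0.0014 0.0012 -0.006 0 0 0;-1 0.0014 0.0012 -0.012 0 0 0;-1 0.0014 0.0012 -0.016 0 0 0;-1 0.0014 0.0012 -0.020 0 0 0;-1 0.0014 0.0012 -0.022 0 0 0;-1 0.0014 0.0012 -0.024 0 0 0;-1 0.0014 0.0012 -0.026 0 0 0;-1 0.0014 0.0012 -0.026 0 0 0;-1 0.0014 0.0012 -0.026 0 0 0"}}

```text
clock: 6.97
eef_pos: [0.5611, -0.031, 0.2383]
tool_rot: [0.853, 0.522, -0.0, 0.0]
ft_force: [0.4, -0.4, -2.1]
grip_width: 0.0406
grasp_force: 61.3
```

Foot at about 0.162 with no contact force. I'll continue slowly.

>>> {"op": "step_arm", "data": {"targets": "-1 0 0 -0.003 0 0 0;-1 0 0 -0.006 0 0 0;-1 0 0 -0.008 0 0 0;-1 0 0 -0.01 0 0 0;-1 0 0 -0.012 0 0 0;-1 0 0 -0.014 0 0 0;-1 0 0 -0.014 0 0 0"}}

```text
clock: 7.55
eef_pos: [0.561, -0.031, 0.231]
tool_rot: [0.853, 0.522, -0.0, -0.0]
ft_force: [0.1, -0.9, -2.0]
grip_width: 0.0407
grasp_force: 61.3
```

>>> {"op": "step_arm", "data": {"targets": "-1 0 0 -0.004 0 0 0;-1 0 0 -0.008 0 0 0;-1 0 0 -0.012 0 0 0;-1 0 0 -0.016 0 0 0;-1 0 0 -0.02 0 0 0;-1 0 0 -0.024 0 0 0;-1 0 0 -0.024 0 0 0"}}

```text
clock: 8.13
eef_pos: [0.5609, -0.031, 0.2188]
tool_rot: [0.853, 0.522, -0.0, -0.0]
ft_force: [0.1, -1.0, -3.2]
grip_width: 0.0406
grasp_force: 61.4
```

>>> {"op": "step_arm", "data": {"targets": "-1 -0.002 -0.0026 0 0 0 0;-1 -0.004 -0.0052 0 0 0 0;-1 -0.0058 -0.0078 0 0 0 0;-1 -0.0058 -0.0078 0 0 0 0;-1 -0.0058 -0.0078 0 0 0 0"}}

```text
clock: 8.55
eef_pos: [0.5582, -0.0349, 0.2195]
tool_rot: [0.853, 0.522, 0.0, -0.0]
ft_force: [0.7, 0.7, -2.1]
grip_width: 0.0402
grasp_force: 61.3
```

>>> {"op": "step_arm", "data": {"targets": "-1 0 0 -0.006 0 0 0;-1 0 0 -0.014 0 0 0;-1 0 0 -0.022 0 0 0;-1 0 0 -0.03 0 0 0;-1 0 0 -0.038 0 0 0;-1 0 0 -0.046 0 0 0;-1 0 0 -0.054 0 0 0;-1 0 0 -0.06 0 0 0;-1 0 0 -0.06 0 0 0;-1 0 0 -0.06 0 0 0"}}

```text
clock: 9.38
eef_pos: [0.5579, -0.0348, 0.1889]
tool_rot: [0.853, 0.522, -0.0, -0.0]
ft_force: [0.6, 0.6, -3.9]
grip_width: 0.0405
grasp_force: 61.4
```

>>> {"op": "step_arm", "data": {"targets": "-1 0 0 -0.01 0 0 0;-1 0 0 -0.022 0 0 0;-1 0 0 -0.034 0 0 0;-1 0 0 -0.046 0 0 0;-1 0 0 -0.058 0 0 0;-1 0 0 -0.07 0 0 0;-1 0 0 -0.082 0 0 0;-1 0 0 -0.092 0 0 0;-1 0 0 -0.096 0 0 0;-1 0 0 -0.096 0 0 0"}}

```text
clock: 10.22
eef_pos: [0.5579, -0.035, 0.1406]
tool_rot: [0.853, 0.522, -0.0, -0.0]
ft_force: [1.3, -0.4, -3.2]
grip_width: 0.04
grasp_force: 61.3
```

```bash
python3 - <<'E'
from h import *
for i in range(3):
    bot.camera("side"); o=bot.get_obs(); print(o["eef_pos"].round(4),o["ft_force"].round(2),o["ft_torque"].round(3),o["grip_width"])
E
```

```text
[ 0.558  -0.0349  0.141 ] [-0.29  0.26 -2.51] [-0.078 -0.081  0.014] 0.04020433121486632
[ 0.5581 -0.0349  0.1413] [-0.49 -0.49 -2.39] [-0.011 -0.078  0.026] 0.04023969982871509
[ 0.5581 -0.0348  0.1414] [ 0.57  0.1  -2.25] [-0.046 -0.02  -0.04 ] 0.04043081470749927
```

>>> {"op": "step_arm", "data": {"targets": "-1 0 0 -0.006 0 0 0;-1 0 0 -0.012 0 0 0;-1 0 0 -0.018 0 0 0;-1 0 0 -0.023 0 0 0;-1 0 0 -0.027 0 0 0;-1 0 0 -0.03 0 0 0;-1 0 0 -0.032 0 0 0;-1 0 0 -0.032 0 0 0"}}

```text
clock: 11.03
eef_pos: [0.5589, -0.0355, 0.1259]
tool_rot: [0.853, 0.522, 0.0, 0.001]
ft_force: [1.2, -1.8, 1.1]
grip_width: 0.0403
grasp_force: 61.6
```

>>> {"op": "step_arm", "data": {"targets": "-1 0 0 -0.001 0 0 0;-1 0 0 -0.002 0 0 0;-1 0 0 -0.003 0 0 0;-1 0 0 -0.004 0 0 0;-1 0 0 -0.004 0 0 0"}}

```text
clock: 11.45
eef_pos: [0.5592, -0.0354, 0.1252]
tool_rot: [0.853, 0.522, 0.001, 0.001]
ft_force: [-1.5, -1.5, 8.6]
grip_width: 0.0403
grasp_force: 62.4
```

On the catch now; the push is building. I'll keep pressing slowly.

>>> {"op": "step_arm", "data": {"targets": "-1 0 0 -0.002 0 0 0;-1 0 0 -0.004 0 0 0;-1 0 0 -0.006 0 0 0;-1 0 0 -0.008 0 0 0;-1 0 0 -0.008 0 0 0"}}

```text
clock: 11.87
eef_pos: [0.5596, -0.0353, 0.1222]
tool_rot: [0.853, 0.522, 0.002, 0.002]
ft_force: [-1.1, -1.8, 10.4]
grip_width: 0.0404
grasp_force: 62.7
```

>>> {"op": "step_arm", "data": {"targets": "-1 0 0 -0.002 0 0 0;-1 0 0 -0.004 0 0 0;-1 0 0 -0.006 0 0 0;-1 0 0 -0.008 0 0 0;-1 0 0 -0.008 0 0 0"}}

```text
clock: 12.28
eef_pos: [0.5589, -0.0354, 0.1162]
tool_rot: [0.853, 0.522, 0.001, 0.001]
ft_force: [1.4, -2.6, 2.5]
grip_width: 0.0403
grasp_force: 61.7
```

>>> {"op": "step_arm", "data": {"targets": "-1 0 0 -0.003 0 0 0;-1 0 0 -0.006 0 0 0;-1 0 0 -0.009 0 0 0;-1 0 0 -0.012 0 0 0;-1 0 0 -0.014 0 0 0;-1 0 0 -0.014 0 0 0"}}

```text
clock: 12.78
eef_pos: [0.5577, -0.0349, 0.1074]
tool_rot: [0.853, 0.522, -0.001, -0.0]
ft_force: [2.0, -3.0, -4.6]
grip_width: 0.0403
grasp_force: 61.5
```

>>> {"op": "step_arm", "data": {"targets": "-1 0 0 -0.001 0 0 0;-1 0 0 -0.002 0 0 0;-1 0 0 -0.003 0 0 0;-1 0 0 -0.004 0 0 0;-1 0 0 -0.004 0 0 0"}}

```text
clock: 13.2
eef_pos: [0.5579, -0.0348, 0.1065]
tool_rot: [0.853, 0.522, -0.0, -0.0]
ft_force: [1.7, -2.7, 0.0]
grip_width: 0.0403
grasp_force: 61.8
```

Snapped and drawing down. I'll make a last push until the foot lands.

>>> {"op": "step_arm", "data": {"targets": "-1 0 0 -0.001 0 0 0;-1 0 0 -0.002 0 0 0;-1 0 0 -0.003 0 0 0;-1 0 0 -0.003 0 0 0"}}

```text
clock: 13.53
eef_pos: [0.5579, -0.0348, 0.1064]
tool_rot: [0.853, 0.522, 0.0, 0.0]
ft_force: [-3.7, -2.2, 8.3]
grip_width: 0.0404
grasp_force: 62.9
```

>>> {"op": "step_arm", "data": {"targets": "-1 0 0 -0.001 0 0 0;-1 0 0 -0.002 0 0 0;-1 0 0 -0.002 0 0 0;-1 0 0 -0.002 0 0 0"}}

```text
clock: 13.87
eef_pos: [0.5579, -0.0347, 0.1064]
tool_rot: [0.853, 0.522, 0.001, 0.0]
ft_force: [-4.7, -1.4, 12.8]
grip_width: 0.0404
grasp_force: 63.4
```

The foot has landed: the TCP stalled at 0.1064, which puts the foot at 0.030, and the force rose. I'll release and retreat.

>>> {"op": "step_arm", "data": {"targets": "-1 0 0 0.003 0 0 0;0.3 0 0 0.003 0 0 0;1 0 0 0.003 0 0 0;1 0 0 0.003 0 0 0;1 0 0 0.003 0 0 0;1 0 0 0.003 0 0 0;1 0 0 0.003 0 0 0;1 0 0 0.003 0 0 0;1 0 0 0.003 0 0 0;1 0 0 0.003 0 0 0"}}

```text
clock: 14.7
eef_pos: [0.5581, -0.0349, 0.1052]
tool_rot: [0.853, 0.522, -0.0, -0.0]
ft_force: [0.3, 0.6, -0.1]
grip_width: 0.0857
grasp_force: 0.0
```

>>> {"op": "step_arm", "data": {"targets": "1 0 0 0.03 0 0 0;1 0 0 0.07 0 0 0;1 0 0 0.12 0 0 0;1 0 0 0.18 0 0 0;1 0 0 0.24 0 0 0;1 0 0 0.28 0 0 0;1 0 0 0.28 0 0 0;1 0 -0.04 0.28 0 0 0;1 0 -0.12 0.28 0 0 0;1 0 -0.2 0.28 0 0 0"}}

```text
clock: 15.53
eef_pos: [0.5581, -0.1346, 0.2449]
tool_rot: [0.852, 0.524, -0.0, -0.0]
ft_force: [1.0, -0.3, -0.3]
grip_width: 0.0857
grasp_force: 0.0
```

>>> {"op": "step_arm", "data": {"targets": "1 0 -0.08 0 0 0 0;1 0 -0.16 0 0 0 0;1 0 -0.2 0 0 0 0;1 0 -0.2 0 0 0 0;1 0 -0.2 0 0 0 0"}}

```text
clock: 15.95
eef_pos: [0.5575, -0.2361, 0.244]
tool_rot: [0.853, 0.521, -0.0, -0.001]
ft_force: [0.3, 0.4, -0.5]
grip_width: 0.0854
grasp_force: 0.0
```

```bash
python3 - <<'E'
from h import *
s=snap("side","s3.png");t=snap("top","t3.png")
c=lambda f,x,y,w,h,k:cv2.resize(cv2.imread("pics/"+f)[y:y+h,x:x+w],None,fx=k,fy=k,interpolation=cv2.INTER_CUBIC)
cv2.imwrite("pics/c5.png",np.hstack([c("s3.png",220,170,80,100,5),c("t3.png",206,160,80,100,5)]))
b=np.array([.558,-.0355,0])
for n in("side","top"): print(n,proj(n,[b+[0,0,z] for z in(.03,.15,.165)]).round(1).tolist())
E
```

```text
side [[260.3, 222.5], [260.4, 196.8], [260.4, 193.2]]
top [[245.6, 209.9], [245.3, 204.6], [245.2, 203.9]]
```

View pics/c5.png

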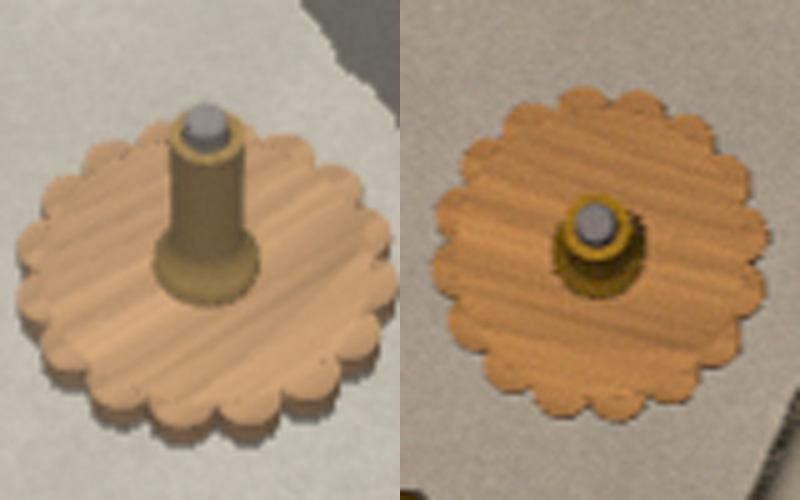

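The column stands upright and centred, with its top ring at side (261,196) against (260.4,196.8) predicted. The foot looks flush and the rod stands out of the top as it should, so I'm handing in.

```bash
python3 -c "
from workcell import bot
print(bot.job_done())"
```

```text
the job is handed in; nothing more can be done
None
```

The tall column is on the rod, pushed past the catch, and released upright with its foot on the base; I handed the job in at about 16 s, but the hand-in call gave no pass or fail.

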